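Pull the hinge pin and hold the loose leaf in line

ROBOT

A 6-joint arm with a two-finger parallel gripper is mounted at the origin on a cart in front of the work surface, level with it; the furniture and walls round the work are solid. World frame = base frame: x ahead of the robot, y to its left, z up, the work surface at z = 0. Lengths are in m, angles in rad, forces in N, time in s.
With the tool pointing down it reaches from about 0.275 to 0.825 m from the base axis. Payload 4.9 kg.
Tool frame: the origin (TCP) lies between the finger pads; the fingertips stand 25 mm ahead of it and the grasp point (between the pads) lies 6 mm ahead of it; z points along the fingers, y is the line along which they close (so a half turn about z gives the same grasp; the last joint's range is limited). The gripper opens to 85 mm and grips with 20 to 120 N. Pads are 22 mm wide; open, the fingers measure 114 mm over their backs; the gripper's body (76 mm by 85 mm) begins 54 mm behind the grasp point. The pads swing forward as they close: fully open they stand 13 mm farther back than shut.
Start: joints at [-0.134, 0.326, -0.193, 1.052, 0, 1.437], TCP at [0.55, 0, 0.256] pointing down, gripper open.
Joint ranges: [-2.65, 2.65], [-0.97, 1.79], [-1.3, 1.35], [-1.93, 2.1], [-1.47, 1.37], [-3.14, 3.14]. Speed limits (rad/s): [2.57, 2.57, 3.14, 3.14, 3.14, 3.14].

INTERFACE

Orientations are given as a rotation vector (axis times angle).
In Python, from cell import robot gives the robot as it stands.
- The arm moves only by the tool move_arm, never from a script. Its argument "steps" is a list that holds one entry, the list of rows, each a list of 6 numbers: the shift along the world's x, y, z in m, then the turn, a rotation vector about the world's x, y, z in degrees. In form: [[[x, y, z, ax, ay, az], ...]]. A call has 1 to 10 rows; each row is the pose to reach, as a shift and turn from the pose commanded when the call began; what a row does not reach only later rows make up. A row lasts 1/8 s, in which the tool goes at most 62.5 mm and 10.7 degrees, less where a joint would pass 70% of its speed; a pose out of reach is approached as far as the arm can. A call with a gripper value outside its range is refused whole. "grip" is the opening, from 0 (shut) to 1 (fully open), set as the call begins (left out, the last holds). The fingers move at their own pace and stop on an object; "newtons" is the grip in N (left out, the last holds). Time passes only in rows, so rows that repeat a pose let the fingers close. It gives the time, the measured TCP pose, the force, the opening and the grip force at its end, in the units of the state.
- robot.read_state(): the state, without advancing time (a new reading comes with each control period).
- robot.read_camera(name): name is "scene" or "side" or "wrist"; returns the picture (400x640x3 uint8, red, green, blue); there is no depth.
- robot.calibration(name): a dict with "vfov" (degrees; the focal length in pixels is half the picture's height over the tangent of half this angle, whatever the lens; pixels are square), "cx", "cy" (the principal point, pixels), "rvec" (rotation vector, rad) and "tvec" (3), from world to camera coordinates, as OpenCV has them; the wrist camera has in their place "tool_from_camera" (4x4, takes a point from camera to tool coordinates, whose origin is the TCP and whose axes are the flange's). Camera axes: x right, y down, z forward; pixel columns grow to the right and rows downward; lengths in m; the calibration is good to about 2 mm. A picture is of the moment at which its call begins: read the wrist's pose just before it. calibration takes no time and is no camera call.
- robot.close_job(): hands the job in; it is judged then, once.
Trained networks look in the newest picture that a camera, given by its name, has taken for a name from the list of things; names that differ only in an ending like _2 or _b are one class to them, and where a whole thing is asked for, a point or a joint stands for the part that bears it (a point fixed in the world has none). Each returns a list of dicts, best first, with "conf" (0 to 1); they miss things now and then, are a little off and sometimes report something else, mostly with a low value. They report only what shows in the picture. A call takes as long as a camera call.
- robot.boxes_of(camera, thing): "position" ([column, row] in pixels, amid what is visible of it).
- robot.masks_of(camera, thing): "mask" (400x640 bool, what is visible of it) and "position" ([column, row] in pixels, amid what is visible of it).
- robot.place_of(camera, thing): "position" ([column, row] in pixels: a listed point, or the origin of a listed thing).
The state is a dict: "time_s": time; "q": joint angles; "dq": joint speeds; "joint_efforts": joint torques, N m; "eef_pos": TCP position; "ee_rot": TCP orientation; "wrist_force": force on the tool from outside, world axes, zero at the start; "moment": the same for the moment, N m; "opening": finger opening in m; "finger_force": force on a finger pad.
Only numpy, scipy, OpenCV 4.12 (cv2) and the standard library are available. Lean on these libraries where they do the work, as an engineer would, in place of code of your own. Each camera call takes 0.05 s, during which the arm holds its last target. There are 200 camera calls.

TASK

On the hinging jig, twist the spring knob counter-clockwise to its stop so that it draws the pin out of the hinge, and let it spring back. Then pick up the wooden flap whose hinge leaf has one single middle knuckle, bring that knuckle level and square into the gap between the two fixed knuckles on the jamb so that the holes line up ready for the pin, and finish while still holding it there in the gripper, off the bench and not pressed hard against the jig. Leave the other flap and the loose things on the bench where they are.

Things in the scene. Friction and masses are not known exactly. Their poses are not given: they have to be found in the camera images.
- jig: fixed hinging jig: plywood board 12 mm thick (x -38..+82, y -159..+77 mm), wooden jamb block with the fixed brass leaf (x +9..+54, y -46..+46, top 78 mm above the bench), at its right end a pin guide and the knob's column. Origin on the bench below the middle of the hinge line; y along the hinge line, x from it to the jamb, z up
- jamb_hole (a point): middle of the hinge line, 70 mm above the bench, midway in the 32 mm gap between the two fixed knuckles (16 mm outside, 10 mm bore, at y -36..-16 and +16..+36 mm); axes as the jig's. The gap is open to -x, above and below; the jamb's upright face is 9 mm behind this point (+x)
- knob (a joint): spring-return knob on a vertical axis: 0 at rest, grows counter-clockwise seen from above, stop at 1.2 rad, springs back to 0 when let go. At full turn it takes about 0.12 N m
- knob_grip (a point): on the knob's axis at jig x +27, y -100, z 106 mm, 12 mm below the top of its upright black bar grip (44 mm long along the jig's x when at rest, 12 mm thick, z 88..118 mm, on a 38 mm round collar with its top at z 89 mm). Fixed to the jig: axes as the jig's, they do not turn with the knob
- pin (a joint): steel hinge pin, 4 mm thick, slides along the hinge line: 0 fully in, where its tip crosses the gap; grows in m as the knob's crank pushes its cross head to the jig's -y; above 0.028 its tip has left the gap. A full turn of the knob brings it to about 0.034; it stays where it is left
- pin_tip (a point): tip of the pin, on the hinge line; at jig y +12 mm when fully in
- flap: the loose flap to be fitted, 0.07 to 0.14 kg: wooden block 70 x 36 x 24 mm (x, y, z) lying flat, with a 3 mm brass leaf on top (30 mm wide, top at 27 mm) and ONE knuckle in the middle of its +x end. Origin at the centre of the block's underside; x to the knuckle, z up
- flap_hole (a point): centre of that knuckle's hole: 44 mm ahead (+x) of the flap's origin and 19 mm above the underside; the knuckle is 24 mm long along the flap's y, 16 mm outside, 10 mm bore. Axes as the flap's
- other_flap: a like flap, same block, but with TWO outer knuckles (20 mm each, 72 mm over both): does not fit, leave it. Origin and axes as for the flap; either flap may lie left or right of the jig
- linen_tape: roll of tape, 66 x 64 x 19 mm, loose, left alone; origin at the centre of its underside
- thread_spool_white: white spool, 54 mm across, 62 mm tall, loose, left alone; origin at the centre of its underside
- beeswax: puck of wax, 38 mm across, 12 mm high, loose, left alone; origin at the centre of its underside

How it is judged:
By the outcome, as a careful person would: the job done as asked, in the order asked, and still so for the second after the job is handed in, while the arm keeps its last pose, push and grip.
It also fails if it takes over 51 s, if anything falls off the work surface, if the arm or the gripper's body presses on something with over 40 N, if the wrist force passes 120 N, or if a joint passes its speed limit or range.

## Working session

There is one attempt and no reset: what is moved stays moved. The work goes in short steps, Python scripts to look and compute and a tool call to move; the robot and the scene stay as the last step left them, time stands still between calls to the robot, and variables do not carry over. Pictures are saved under pics/ and viewed, at most 14 in all, crops included, and the job is handed in when it is done.

Besides the shell and the picture viewer there is one more tool, called after "Request:" as name(argument=value, ...) on one line, values as JSON. move_arm: Moves the arm, as the interface text tells. Its arguments: {"type":"object","properties":{"steps":{"type":"array"},"grip":{"type":"number"},"newtons":{"type":"number"}},"required":["steps"]}

```bash
mkdir -p pics; cat > h.py <<'E'
import numpy as np, cv2
from cell import robot
from scipy.spatial.transform import Rotation as R
def cam(n,st=None):
    c=robot.calibration(n); f=200/np.tan(np.radians(c['vfov'])/2)
    K=np.array([[f,0,c['cx']],[0,f,c['cy']],[0,0,1]])
    if n=='wrist':
        st=st or robot.read_state()
        T=np.eye(4);T[:3,:3]=R.from_rotvec(st['ee_rot']).as_matrix();T[:3,3]=st['eef_pos']
        M=np.linalg.inv(T@np.array(c['tool_from_camera']))
    else:
        M=np.eye(4);M[:3,:3]=R.from_rotvec(np.ravel(c['rvec'])).as_matrix();M[:3,3]=np.ravel(c['tvec'])
    return K,M
def ray(km,p):
    K,M=km; d=M[:3,:3].T@np.linalg.solve(K,[p[0],p[1],1]); return -M[:3,:3].T@M[:3,3], d/np.linalg.norm(d)
def tri(rs):
    A=sum(np.eye(3)-np.outer(d,d) for o,d in rs); b=sum((np.eye(3)-np.outer(d,d))@o for o,d in rs)
    X=np.linalg.solve(A,b); return X,[1e3*np.linalg.norm(np.cross(X-o,d)) for o,d in rs]
def onz(r,z): o,d=r; return o+d*(z-o[2])/d[2]
def proj(km,X):
    K,M=km; x=K@(M[:3,:3]@np.asarray(X)+M[:3,3]); return x[:2]/x[2]
E
python3 - <<'E'
from h import *
np.set_printoptions(precision=4,suppress=True)
s=robot.read_state();print(s)
C={}
for n in('scene','side','wrist'):
    im=robot.read_camera(n); cv2.imwrite(f'pics/{n}0.png',im[:,:,::-1]); C[n]=cam(n)
    print(n,C[n][0][0],robot.calibration(n).keys(), 'campos',ray(C[n],(320,200)))
for t in['jig','jamb_hole','knob_grip','pin_tip','flap','flap_hole','other_flap','linen_tape','thread_spool_white','beeswax']:
    rs=[]
    for n in C:
        p=robot.place_of(n,t)
        print(t,n,[(np.round(q['position'],1),round(q['conf'],2)) for q in p[:2]])
        if p and p[0]['conf']>.4: rs.append(ray(C[n],p[0]['position']))
    if len(rs)>1: print('   ',*tri(rs))
print(robot.read_state()['time_s'])
E
```

```text
{'time_s': 0.0, 'q': array([-0.1342,  0.3269, -0.1936,  1.052 , -0.    ,  1.4366]), 'dq': array([ 0.0009,  0.0009,  0.0007,  0.0008, -0.0007,  0.0003]), 'joint_efforts': array([ -0.0012, -44.3399,  26.2443,   0.0156,  -0.0002,  -0.    ]), 'eef_pos': array([0.5495, 0.0001, 0.2555]), 'ee_rot': array([-2.2204, -2.2206,  0.0016]), 'wrist_force': array([ 0.456 , -0.1769,  0.8575]), 'moment': array([-0.0088, -0.0073,  0.0265]), 'finger_force': 0.0, 'opening': 0.08550496217844886}
scene [389.1701   0.     317.2249] dict_keys(['vfov', 'cx', 'cy', 'rvec', 'tvec']) campos (array([ 0.1258, -0.6247,  0.7261]), array([ 0.4526,  0.5727, -0.6834]))
side [467.4609   0.     320.3653] dict_keys(['vfov', 'cx', 'cy', 'rvec', 'tvec']) campos (array([-0.0643,  0.9593,  0.8471]), array([ 0.4307, -0.7309, -0.5294]))
wrist [287.2541   0.     320.3735] dict_keys(['vfov', 'cx', 'cy', 'tool_from_camera']) campos (array([0.5496, 0.0807, 0.3739]), array([-0.0023, -0.3201, -0.9474]))
jig scene [(array([313.6, 194.2]), 0.97)]
jig side [(array([283.6, 235.1]), 0.56)]
jig wrist [(array([378.3, 149.1]), 0.61)]
    [ 0
[... 1657 characters left out ...]
pe wrist [(array([206.9, 154.8]), 0.77)]
    [ 0.4015  0.0136 -0.0015] [np.float64(2.4918206385052466), np.float64(1.3346509935739714), np.float64(2.962207336157716)]
thread_spool_white scene [(array([447.3, 287.9]), 0.96), (array([350.4, 175.5]), 0.32)]
thread_spool_white side [(array([336.9, 173. ]), 0.62)]
thread_spool_white wrist [(array([378.4, 151. ]), 0.62)]
    [ 0.6309 -0.2232  0.01  ] [np.float64(186.47584426973518), np.float64(95.56125049057006), np.float64(243.38558520327726)]
beeswax scene [(array([283.7, 280. ]), 0.67)]
beeswax side [(array([382.4, 225.8]), 0.65)]
beeswax wrist []
    [ 0.379  -0.1714 -0.0007] [np.float64(2.0498414490501538), np.float64(2.049841449050291)]
1.65
```

View pics/scene0.png

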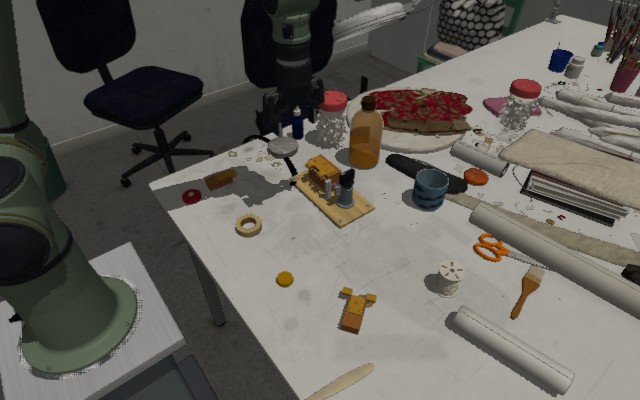

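View pics/wrist0.png

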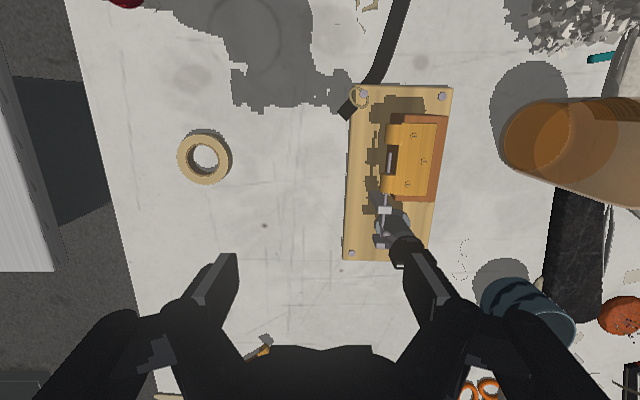

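View pics/side0.png

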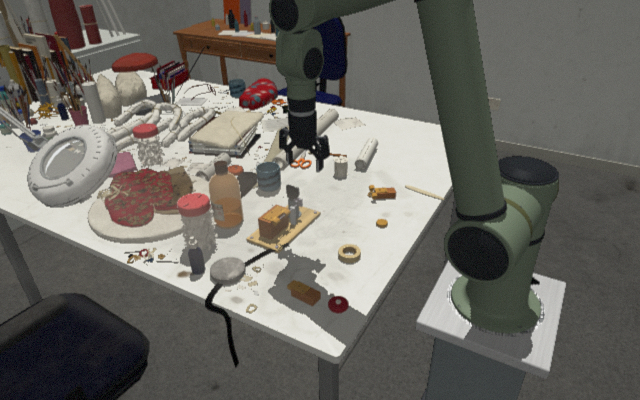

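The scene picture shows the jig at about (330,190), with its knob at (347,175). The single-knuckle flap is on the left at (220,178), and the two-knuckle flap is at (353,310). The wrist view shows the knuckles at (390,140–195), and the side view shows a red lid beside the flap at (338,304). Next I'll turn the tool and look from closer.

Request:
move_arm(steps=[[[0.02,-0.01,0.02,0,0,10],[0.04,-0.02,0.03,0,0,20],[0.05,-0.03,0.04,0,0,30],[0.05,-0.04,0.05,0,0,40],[0.05,-0.04,0.05,0,0,50],[0.05,-0.04,0.05,0,0,60],[0.05,-0.04,0.05,0,0,70],[0.05,-0.04,0.05,0,0,80],[0.05,-0.04,0.05,0,0,90],[0.05,-0.04,0.05,0,0,90]]])

```text
time_s: 2.9
eef_pos: [0.6, -0.04, 0.3062]
ee_rot: [-0.003, -3.141, -0.0]
wrist_force: [-0.6, -0.2, 0.7]
opening: 0.0853
finger_force: 0.0
```

```bash
cat > look.py <<'E'
from h import *
import sys,json,os
np.set_printoptions(precision=4,suppress=True)
tag=sys.argv[1]; s=robot.read_state(); im=robot.read_camera('wrist'); cv2.imwrite(f'pics/{tag}.png',im[:,:,::-1]); km=cam('wrist',s)
print(s['time_s'],s['eef_pos'],s['ee_rot'],s['q'])
D=json.load(open('obs.json')) if os.path.exists('obs.json') else {}
for t in sys.argv[2:]:
    p=robot.place_of('wrist',t); print(t,[(np.round(q['position'],1),round(q['conf'],2)) for q in p[:2]])
    if p and p[0]['conf']>.4:
        o,d=ray(km,p[0]['position']); D.setdefault(t,[]).append([list(o),list(d)])
    r=[(np.array(o),np.array(d)) for o,d in D.get(t,[])]
    if len(r)>1: print('   ',*tri(r))
    if r: print('   z-known',onz(r[-1],{'jamb_hole':.07,'knob_grip':.106,'flap_hole':.019,'pin_tip':.07}.get(t,0)))
json.dump(D,open('obs.json','w'))
E
python3 look.py w1 jamb_hole knob_grip jig pin_tip
```

```text
2.9 [ 0.6    -0.04    0.3062] [-0.0032 -3.1415 -0.0001] [-0.1892  0.3984  0.0415  1.214   0.     -0.1872]
jamb_hole [(array([370.2, 190.6]), 0.59)]
   z-known [0.6261 0.024  0.07  ]
knob_grip [(array([290.8, 215.2]), 0.74)]
   z-known [ 0.6457 -0.0754  0.106 ]
jig [(array([362.1, 176.8]), 0.79), (array([289.2, 214.4]), 0.27)]
   z-known [0.6253 0.0232 0.    ]
pin_tip [(array([365.2, 175.8]), 0.48)]
   z-known [0.6065 0.0167 0.07  ]
```

View pics/w1.png

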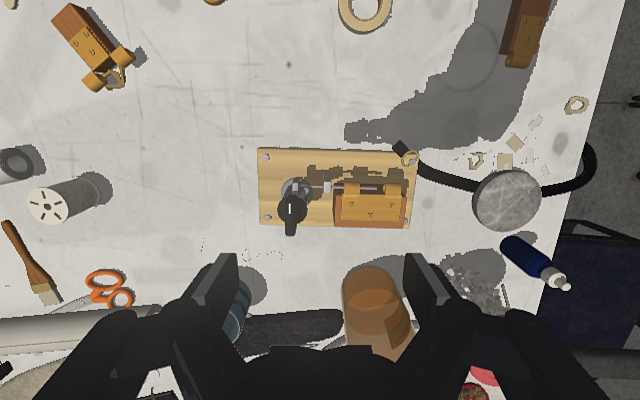

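The wrist view shows the board square to the world axes, with corners at about (258,149) and (418,149). The knob bar is at (291,212), and the gap is around (370,188) with the pin still through it. Going down over the knob for a second view.

Request:
move_arm(steps=[[[0.023,-0.018,-0.05,0,0,0],[0.046,-0.036,-0.1,0,0,0],[0.046,-0.036,-0.1,0,0,0],[0.046,-0.036,-0.1,0,0,0]]], grip=0.6)

```text
time_s: 3.65
eef_pos: [0.6461, -0.0758, 0.2071]
ee_rot: [0.001, 3.141, 0.0]
wrist_force: [0.1, -0.8, 0.5]
opening: 0.051
finger_force: 0.0
```

```bash
python3 look.py w2 jamb_hole knob_grip jig pin_tip
python3 - <<'E'
from h import *
from scipy.optimize import least_squares
K,M=cam('wrist',dict(eef_pos=[.6,-.04,.3062],ee_rot=[-.0032,-3.1415,-.0001]))
J=np.array([[-38,-159],[-38,77],[82,77],[82,-159]])/1e3; P=np.array([[258,149],[418,149],[411,229],[258,226]])
def f(v): return np.ravel([proj((K,M),[v[0]+np.cos(v[2])*a-np.sin(v[2])*b,v[1]+np.sin(v[2])*a+np.cos(v[2])*b,.012])-p for (a,b),p in zip(J,P)])
r=least_squares(f,[.62,.024,0]);print(r.x,np.degrees(r.x[2]),r.fun)
E
python3 -c "
import cv2;a=cv2.imread('pics/w2.png');cv2.imwrite('pics/w2c.png',a)"
```

```text
3.65 [ 0.6461 -0.0758  0.2071] [0.0007 3.1414 0.0003] [-0.2303  0.5451  0.0216  1.0471  0.0002 -0.2299]
jamb_hole [(array([430.9, 171.6]), 0.57)]
    [0.6238 0.0228 0.075 ] [np.float64(0.7936000815791522), np.float64(0.7936000815789165)]
   z-known [0.6242 0.0245 0.07  ]
knob_grip [(array([437.3, 169.7]), 0.68), (array([318. , 208.6]), 0.57)]
    [ 0.5763 -0.0563  0.2789] [np.float64(0.7103562518023774), np.float64(0.710356251802326)]
   z-known [0.6144 0.0151 0.106 ]
jig [(array([407.7, 158.3]), 0.67)]
    [0.6243 0.0226 0.0036] [np.float64(0.1102239896995123), np.float64(0.11022398969930985)]
   z-known [0.6249 0.0237 0.    ]
pin_tip [(array([437.9, 168.9]), 0.85)]
    [0.604  0.0108 0.1135] [np.float64(7.955842035430297), np.float64(7.955842035430167)]
   z-known [0.6217 0.0305 0.07  ]
[ 0.62108905  0.02495236 -0.01449171] -0.8303138876337105 [-2.88461737 -0.27917523  1.84764727  1.85213284 -0.47181479 -1.37486531
  1.60692615 -0.1797436 ]
```

View pics/w2.png

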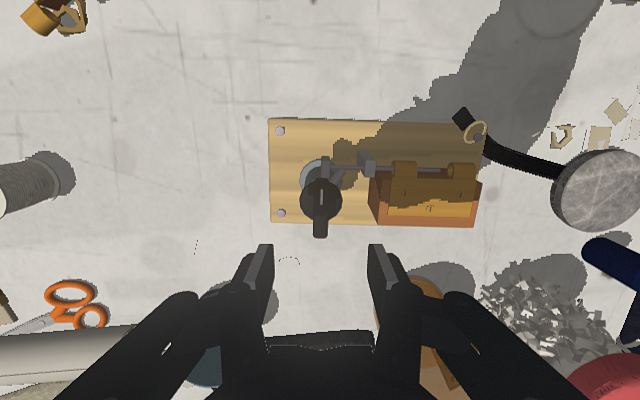

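```bash
python3 - <<'E'
from h import *
from scipy.optimize import least_squares
np.set_printoptions(precision=4,suppress=True)
A=cam('wrist',dict(eef_pos=[.6,-.04,.3062],ee_rot=[-.0032,-3.1415,-.0001])); B=cam('wrist',dict(eef_pos=[ 0.6461,-0.0758,0.2071],ee_rot=[0.0007,3.1414,0.0003]))
print(tri([ray(A,(290.8,215.2)),ray(B,(318,208.6))]),onz(ray(B,(318,208.6)),.106))
J=np.array([[-38,-159],[-38,77],[82,77],[82,-159]])/1e3; P=np.array([[258,149],[418,149],[411,229],[258,226]]);Q=np.array([[269,118],[488,124],[473,227],[271,222]])
def f(v,km,P): return np.ravel([proj(km,[v[0]+np.cos(v[2])*a-np.sin(v[2])*b,v[1]+np.sin(v[2])*a+np.cos(v[2])*b,.012])-p for (a,b),p in zip(J,P)])
r=least_squares(f,[.62,.024,0],args=(B,Q));print(r.x,np.degrees(r.x[2]),r.fun)
# knob bar ends & knuckle points at known z
for p,z in [((325,157),.118),((318,238),.118),((404,170),.07),((461,171),.07)]: print(p,onz(ray(B,p),z))
E
```

```text
(array([ 0.6555, -0.0781,  0.0819]), [np.float64(0.19057654256995976), np.float64(0.19057654256992704)]) [ 0.6467 -0.0778  0.106 ]
[ 0.6215  0.027  -0.0216] -1.2403468508321533 [-1.2025  0.0503  3.2809 -0.9481 -2.7709  0.2065  0.439   1.2316]
(325, 157) [ 0.6023 -0.0725  0.118 ]
(318, 238) [ 0.6672 -0.0777  0.118 ]
(404, 170) [ 0.6228 -0.0001  0.07  ]
(461, 171) [0.6237 0.0517 0.07  ]
```

Request:
move_arm(steps=[[[0,-0.001,-0.03,0,0,-1],[0,-0.001,-0.06,0,0,-1],[0,-0.001,-0.08,0,0,-1],[0,-0.001,-0.087,0,0,-1],[0,-0.001,-0.087,0,0,-1]]])

```text
time_s: 4.53
eef_pos: [0.6462, -0.0769, 0.1199]
ee_rot: [0.027, 3.141, -0.0]
wrist_force: [0.3, -0.4, 0.5]
opening: 0.0512
finger_force: 0.0
```

Request:
move_arm(steps=[[[0,0,0,0,0,0],[0,0,0,0,0,0],[0,0,0,0,0,0],[0,0,0,0,0,0],[0,0,0,0,0,0]]], grip=0, newtons=40)

```text
time_s: 5.15
eef_pos: [0.6466, -0.0758, 0.1205]
ee_rot: [0.026, 3.14, 0.003]
wrist_force: [-0.7, 5.1, 6.2]
opening: 0.0111
finger_force: 42.0
```

Request:
move_arm(steps=[[[0,0.001,0.001,0,0,9],[0,0.001,0.001,0,0,18],[0,0.001,0.001,0,0,27],[0,0.001,0.001,0,0,36],[0,0.001,0.001,0,0,45],[0,0.001,0.001,0,0,54],[0,0.001,0.001,0,0,62],[0,0.001,0.001,0,0,66],[0,0.001,0.001,0,0,66]]])

```text
time_s: 6.28
eef_pos: [0.6463, -0.0753, 0.1205]
ee_rot: [-1.687, 2.649, 0.001]
wrist_force: [0.9, 4.6, 0.7]
opening: 0.011
finger_force: 41.3
```

```bash
python3 -c "
from h import *
s=robot.read_state();print(s['wrist_force'],s['moment'],s['q'],s['opening'])"
```

```text
[0.91615525 4.59821153 0.74381899] [ 0.90278164 -0.15297156 -0.09433838] [-0.22996331  0.61779282 -0.08664683  0.86588173  0.00137879 -1.3639834 ] 0.010995928989121858
```

Request:
move_arm(steps=[[[0,0,0,0,0,2],[0,0,0,0,0,4],[0,0,0,0,0,5],[0,0,0,0,0,5]]])

```text
time_s: 6.78
eef_pos: [0.6463, -0.0753, 0.1205]
ee_rot: [-1.8, 2.573, 0.001]
wrist_force: [0.8, 5.2, 2.5]
opening: 0.0113
finger_force: 44.3
```

```bash
python3 -c "
from h import *
s=robot.read_state();print(s['wrist_force'],s['moment'],s['q'],s['opening'])"; python3 look.py w3 pin_tip
```

```text
[0.82570364 5.21060831 2.45379014] [ 1.17085223 -0.08667231 -0.74222889] [-0.23015496  0.61774075 -0.08669159  0.86594934  0.00170787 -1.45109474] 0.011296269574005108
6.775 [ 0.6463 -0.0753  0.1205] [-1.8     2.5729  0.0013] [-0.2302  0.6177 -0.0867  0.8659  0.0017 -1.4511]
pin_tip []
    [0.604  0.0108 0.1135] [np.float64(7.955842035430297), np.float64(7.955842035430167)]
   z-known [0.6217 0.0305 0.07  ]
```

View pics/w3.png

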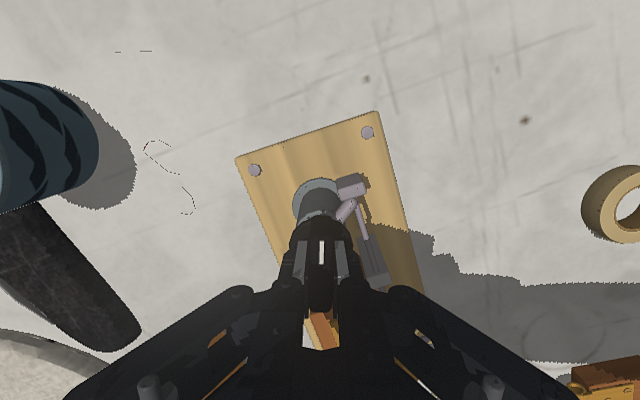

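The view shows the crank at (350,190) pushing the pin's cross head out. The moment about z jumped from 0.09 to 0.74 N m, so the knob is at its stop. Letting go now.

Request:
move_arm(steps=[[[0,0,0,0,0,0],[0,0,0,0,0,0],[0,0,0,0,0,0],[0,0,0,0,0,0]]], grip=1)

```text
time_s: 7.38
eef_pos: [0.6459, -0.0763, 0.1202]
ee_rot: [1.802, -2.573, 0.0]
wrist_force: [-0.3, -0.5, 1.3]
opening: 0.0824
finger_force: 0.0
```

Request:
move_arm(steps=[[[0,0,0.04,0,0,0],[-0.01,0.01,0.08,0,0,-5],[-0.03,0.02,0.12,0,0,-15],[-0.05,0.03,0.14,0,0,-25],[-0.06,0.04,0.14,0,0,-35],[-0.07,0.05,0.14,0,0,-45],[-0.07,0.06,0.14,0,0,-55],[-0.07,0.06,0.14,0,0,-65],[-0.07,0.06,0.14,0,0,-71],[-0.07,0.06,0.14,0,0,-71]]])

```text
time_s: 8.62
eef_pos: [0.576, -0.016, 0.2603]
ee_rot: [0.025, 3.141, -0.0]
wrist_force: [0.5, 0.3, 0.3]
opening: 0.0852
finger_force: 0.0
```

```bash
python3 look.py w4 pin_tip jamb_hole knob_grip; python3 - <<'E'
import cv2
a=cv2.imread('pics/w4.png');cv2.imwrite('pics/w4c.png',cv2.resize(a[100:340,160:480],None,fx=2.5,fy=2.5,interpolation=cv2.INTER_CUBIC))
E
```

```text
8.625 [ 0.576  -0.016   0.2603] [ 0.0253  3.1415 -0.0005] [-0.1558  0.3722 -0.1149  1.0837 -0.0003 -0.1397]
pin_tip []
    [0.604  0.0108 0.1135] [np.float64(7.955842035430297), np.float64(7.955842035430167)]
   z-known [0.6217 0.0305 0.07  ]
jamb_hole [(array([354.7, 219.5]), 0.72), (array([519.1,  38.5]), 0.43)]
    [0.6239 0.0232 0.0725] [np.float64(1.417269204887342), np.float64(0.41550878809763747), np.float64(1.2648177771711713)]
   z-known [0.6238 0.0228 0.07  ]
knob_grip [(array([264.5, 253. ]), 0.8), (array([350. , 199.6]), 0.23)]
    [ 0.5795 -0.05    0.2497] [np.float64(12.333177119366539), np.float64(5.507822156995181), np.float64(12.334004247177571)]
   z-known [ 0.6459 -0.0769  0.106 ]
```

View pics/w4c.png

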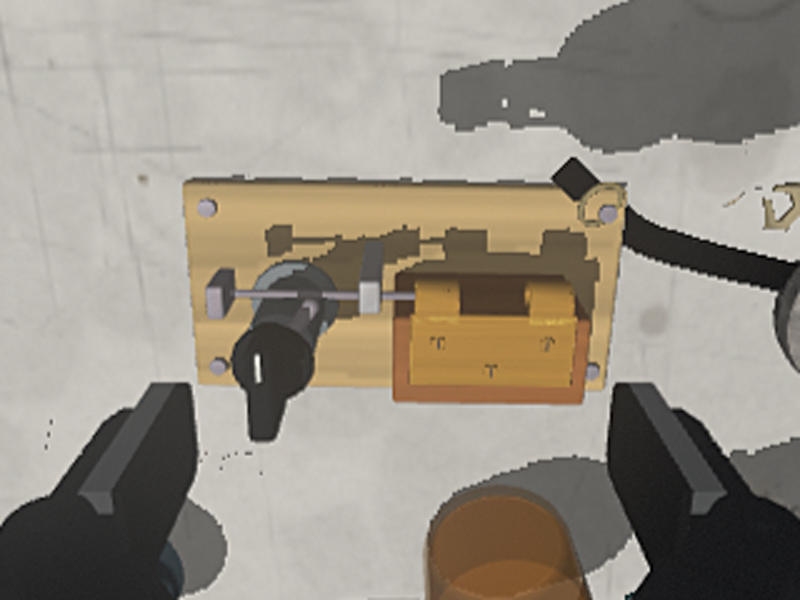

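The pin has left the gap, which is empty at crop (494,298). The knob bar is back at rest at (262,370). Next I'll fix the jig's pose from this view and look at the flap.

```bash
python3 - <<'E'
from h import *
from scipy.optimize import least_squares
np.set_printoptions(precision=4,suppress=True)
B=cam('wrist',dict(eef_pos=[ 0.576,-0.016,0.2603],ee_rot=[0.0253,3.1415,-0.0005]))
J=np.array([[-38,-159,12],[-38,77,12],[82,77,12],[82,-159,12],[9,-16,78],[9,16,78],[9,-36,78],[9,36,78]])/1e3
Q=np.array([[184,180],[626,184],[605,390],[198,384],[461,318],[527,318],[412,318],[575,318]])/2.5+[160,100]
def f(v): return np.ravel([proj(B,[v[0]+np.cos(v[2])*a-np.sin(v[2])*b,v[1]+np.sin(v[2])*a+np.cos(v[2])*b,c])-p for (a,b,c),p in zip(J,Q)])
r=least_squares(f,[.62,.024,0],loss='soft_l1');print(r.x,np.degrees(r.x[2]));print(f(r.x).reshape(-1,2))
for p in Q[4:]: print(onz(ray(B,p),.078))
print(onz(ray(B,Q[0]),.012),onz(ray(B,Q[1]),.012))
E
```

```text
[ 0.6209  0.0255 -0.0271] -1.5525088505378963
[[-2.1945  0.0814]
 [ 1.6943  0.5222]
 [ 0.7818 -0.4751]
 [-0.6196  0.2024]
 [-0.9328 -0.1804]
 [ 0.7342  0.1217]
 [ 1.1175 -0.3693]
 [-0.9318  0.3105]]
[0.6297 0.0104 0.078 ]
[0.6302 0.0404 0.078 ]
[ 0.6294 -0.012   0.078 ]
[0.6305 0.0623 0.078 ]
[ 0.5786 -0.1295  0.012 ] [0.5843 0.1013 0.012 ]
```

Request:
move_arm(steps=[[[-0.03,0.05,0,0,0,-1],[-0.06,0.09,0,0,0,-3],[-0.09,0.13,0,0,0,-5],[-0.11,0.17,0,0,0,-7],[-0.12,0.19,0,0,0,-7],[-0.12,0.19,0,0,0,-7],[-0.12,0.19,0,0,0,-7]]])

```text
time_s: 9.7
eef_pos: [0.4564, 0.1736, 0.2604]
ee_rot: [0.219, 3.133, -0.001]
wrist_force: [-0.2, -0.5, -0.3]
opening: 0.0855
finger_force: 0.0
```

```bash
python3 look.py w5 flap flap_hole
```

```text
9.7 [0.4564 0.1736 0.2604] [ 0.219   3.1335 -0.0005] [ 0.2124  0.2092 -0.3409  1.0204 -0.0005  0.352 ]
flap []
flap_hole [(array([352.2, 174.9]), 0.67)]
   z-known [0.4687 0.2129 0.019 ]
```

View pics/w5.png

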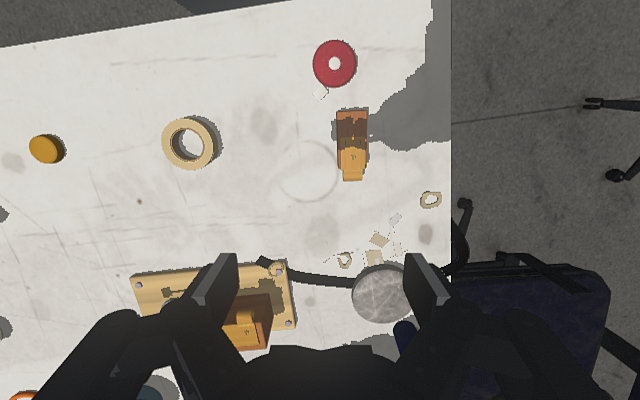

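The flap lies at (353,145) with its knuckle at (352,175), pointing towards the jig. The red disc at (335,63) is well clear of it. Moving closer for a second view.

Request:
move_arm(steps=[[[-0.01,0.02,-0.04,0,0,0],[-0.015,0.037,-0.08,0,0,0],[-0.015,0.037,-0.1,0,0,0],[-0.015,0.037,-0.1,0,0,0],[-0.015,0.037,-0.1,0,0,0]]])

```text
time_s: 10.48
eef_pos: [0.4419, 0.2107, 0.1611]
ee_rot: [0.221, 3.133, 0.001]
wrist_force: [-0.4, -0.3, 0.3]
opening: 0.0853
finger_force: 0.0
```

```bash
python3 look.py w6 flap flap_hole;  python3 - <<'E'
import cv2
a=cv2.imread('pics/w6.png');cv2.imwrite('pics/w6c.png',cv2.resize(a[40:280,200:520],None,fx=2.5,fy=2.5,interpolation=cv2.INTER_CUBIC))
E
```

```text
10.475 [0.4419 0.2107 0.1611] [0.2206 3.1328 0.0005] [ 0.2941  0.3061 -0.4885  0.775  -0.0001  0.4347]
flap [(array([322.7, 169.7]), 0.7)]
   z-known [0.4243 0.2155 0.    ]
flap_hole [(array([325.6, 218.3]), 0.93), (array([115.6, 174. ]), 0.74)]
    [0.4679 0.2124 0.0209] [np.float64(0.38988555277485765), np.float64(0.38988555277479153)]
   z-known [0.4684 0.2121 0.019 ]
```

View pics/w6c.png

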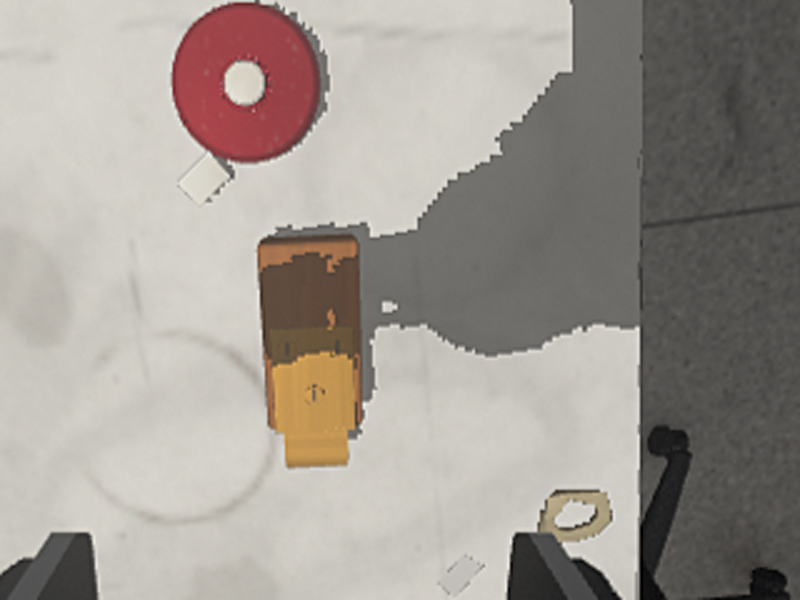

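The crop shows the whole flap: the block runs from (259,240) to (362,428), and the single knuckle is at (317,450).

```bash
python3 - <<'E'
from h import *
np.set_printoptions(precision=4,suppress=True)
B=cam('wrist',dict(eef_pos=[0.4419,.2107,.1611],ee_rot=[0.2206,3.1328,.0005]))
P=[onz(ray(B,np.array(p)/2.5+[200,40]),z)[:2] for p,z in [((259,242),.024),((358,240),.024),((362,427),.024),((270,429),.024),((286,435),.027),((348,435),.027),((286,466),.019),((348,464),.019)]]
print(np.array(P)); a=(P[0]+P[1])/2;b=(P[2]+P[3])/2; d=b-a; print('centre',(a+b)/2,'yaw',np.degrees(np.arctan2(d[1],d[0])),np.linalg.norm(d),np.linalg.norm(P[1]-P[0]))
for u,v in((0,3),(1,2),(0,1),(3,2),(4,5)): e=P[v]-P[u];print(np.degrees(np.arctan2(e[1],e[0])))
E
```

```text
[[0.3875 0.2035]
 [0.3917 0.2379]
 [0.4613 0.2313]
 [0.4572 0.1966]
 [0.4593 0.2025]
 [0.4626 0.2256]
 [0.4754 0.2   ]
 [0.478  0.2243]]
centre [0.4244 0.2173] yaw -5.508978145289068 0.06997287073810439 0.034602048242601983
-5.66302417287855
-5.354689775337547
83.10498269000388
83.30003721351486
81.96774979407678
```

Request:
move_arm(steps=[[[-0.01,0.003,-0.03,0,0,1],[-0.018,0.006,-0.07,0,0,2],[-0.018,0.006,-0.1,0,0,2],[-0.018,0.006,-0.12,0,0,2],[-0.018,0.006,-0.132,0,0,2],[-0.018,0.006,-0.132,0,0,2]]])

```text
time_s: 11.38
eef_pos: [0.4231, 0.2169, 0.0282]
ee_rot: [-0.165, -3.137, 0.0]
wrist_force: [0.2, 0.3, 0.8]
opening: 0.0851
finger_force: 0.0
```

Request:
move_arm(steps=[[[0,0,0,0,0,0],[0,0,0,0,0,0],[0,0,0,0,0,0],[0,0,0,0,0,0],[0,0,0,0,0,0],[0,0,0,0,0,0]]], grip=0, newtons=45)

```text
time_s: 12.12
eef_pos: [0.4236, 0.2172, 0.0291]
ee_rot: [0.164, 3.136, 0.001]
wrist_force: [-0.9, -0.2, 5.4]
opening: 0.0351
finger_force: 45.5
```

Request:
move_arm(steps=[[[0,0,0.01,0,0,0],[0,0,0.03,0,0,0],[0,0,0.06,0,0,1],[0.02,-0.02,0.09,0,0,2],[0.04,-0.06,0.12,0,0,3],[0.06,-0.11,0.12,0,0,5],[0.08,-0.15,0.12,0,0,5],[0.09,-0.19,0.12,0,0,5],[0.09,-0.19,0.12,0,0,5]]])

```text
time_s: 13.25
eef_pos: [0.5137, 0.0246, 0.1487]
ee_rot: [0.034, 3.141, -0.001]
wrist_force: [-0.3, 1.3, -1.2]
opening: 0.0346
finger_force: 45.2
```

```bash
rm obs.json; python3 look.py w7 flap_hole jamb_hole; python3 - <<'E'
import sys;sys.argv=['']
from h import *
np.set_printoptions(precision=4,suppress=True)
rs=[]
for n in('scene','side'):
    im=robot.read_camera(n); cv2.imwrite(f'pics/{n}7.png',im[:,:,::-1])
    p=robot.place_of(n,'flap_hole');print(n,p[:2])
    if p: rs.append(ray(cam(n),p[0]['position']))
if len(rs)>1: print(tri(rs))
a=cv2.imread('pics/w7.png');cv2.imwrite('pics/w7c.png',cv2.resize(a[80:320,160:480],None,fx=2.5,fy=2.5,interpolation=cv2.INTER_CUBIC))
E
```

```text
13.25 [0.5137 0.0246 0.1487] [ 0.0343  3.1407 -0.0007] [-0.0955  0.3622 -0.4413  0.7666 -0.0004 -0.0737]
flap_hole [(array([322.6, 338.4]), 0.91), (array([320.5, 252.7]), 0.46)]
   z-known [0.6751 0.0234 0.019 ]
jamb_hole []
scene [{'position': [291.4, 158.1], 'conf': 0.72}, {'position': [351.2, 177.1], 'conf': 0.42}]
side [{'position': [295.6, 200.7], 'conf': 0.6}, {'position': [381.1, 194.7], 'conf': 0.55}]
(array([0.5575, 0.0304, 0.1447]), [np.float64(6.710270334929542), np.float64(6.710270334929467)])
```

View pics/w7c.png

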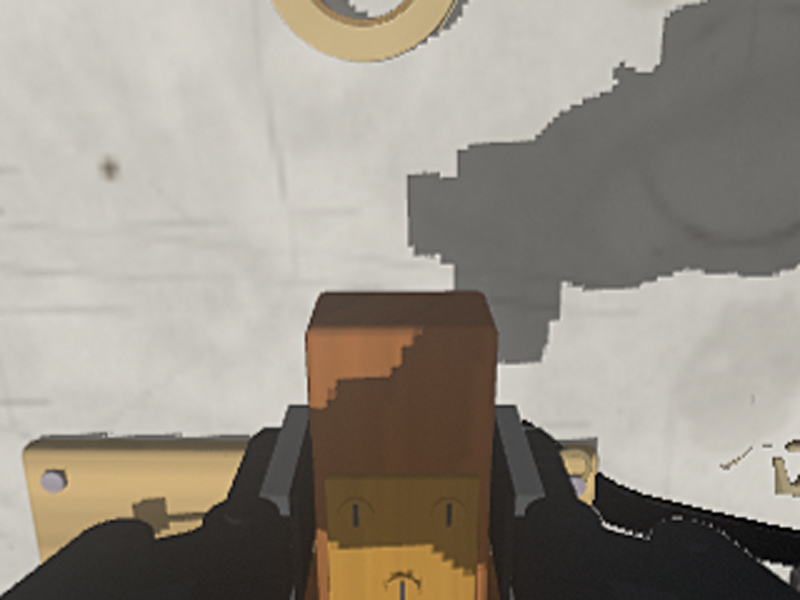

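The flap is held square between the pads, seen at (402,330) in the crop. Lowering in front of the gap.

Request:
move_arm(steps=[[[0,0.001,-0.03,0,0,0],[0.01,0.002,-0.055,0,0,0],[0.025,0.002,-0.069,0,0,0],[0.04,0.002,-0.069,0,0,0],[0.04,0.002,-0.069,0,0,0],[0.04,0.002,-0.069,0,0,0]]])

```text
time_s: 14.35
eef_pos: [0.5523, 0.0295, 0.0793]
ee_rot: [-0.026, -3.141, -0.0]
wrist_force: [-0.2, 0.0, -0.6]
opening: 0.0348
finger_force: 45.2
```

```bash
python3 - <<'E'
from h import *
np.set_printoptions(precision=4,suppress=True)
s0=dict(eef_pos=[0.5137,.0246,.1487],ee_rot=[0.0343,3.1407,-.0007])
print('w7 hole',onz(ray(cam('wrist',s0),(322.6,338.4)),.1386))
s=robot.read_state();print(s['eef_pos'],s['ee_rot'],s['wrist_force'],s['moment']);rs={}
for t in('flap_hole','jamb_hole'):
  for n in('scene','side','wrist'):
    im=robot.read_camera(n); cv2.imwrite(f'pics/{n}8.png',im[:,:,::-1])
    p=robot.place_of(n,t);print(t,n,[(np.round(q['position'],1),round(q['conf'],2)) for q in p[:2]])
    for q in p[:2]: print('   ',onz(ray(cam(n),q['position']),.07))
a=cv2.imread('pics/scene8.png')[110:230,260:400];b=cv2.imread('pics/side8.png')[170:290,230:370]
cv2.imwrite('pics/c8.png',np.hstack([cv2.resize(v,(400,343),interpolation=cv2.INTER_CUBIC) for v in(a,b)]))
E
```

```text
w7 hole [0.5582 0.0249 0.1386]
[0.5523 0.0295 0.0793] [-0.0263 -3.1407 -0.0001] [-0.1567  0.0344 -0.6364] [-0.0483  0.0475  0.0015]
flap_hole scene [(array([304.3, 175.5]), 0.6)]
    [0.5864 0.0253 0.07  ]
flap_hole side [(array([287.3, 218.3]), 0.67)]
    [0.6027 0.0205 0.07  ]
flap_hole wrist [(array([319.9, 340.3]), 0.72)]
    [0.598 0.028 0.07 ]
jamb_hole scene [(array([316.5, 170. ]), 0.77)]
    [0.6261 0.0236 0.07  ]
jamb_hole side [(array([281.5, 218.1]), 0.98)]
    [0.6185 0.0278 0.07  ]
jamb_hole wrist []
```

View pics/c8.png

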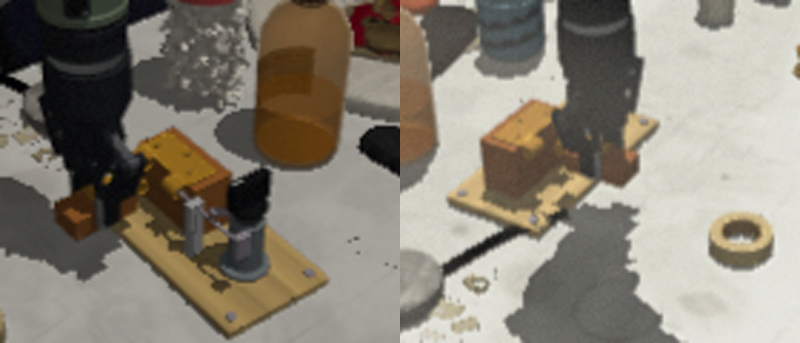

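Request:
move_arm(steps=[[[0,-0.003,0.001,0,0,0],[0,-0.003,0.001,0,0,0],[0.005,-0.003,0.001,0,0,0],[0.01,-0.003,0.001,0,0,0],[0.014,-0.003,0.001,0,0,0],[0.018,-0.003,0.001,0,0,0],[0.021,-0.003,0.001,0,0,0],[0.021,-0.003,0.001,0,0,0]]])

```text
time_s: 15.95
eef_pos: [0.5742, 0.026, 0.0802]
ee_rot: [0.027, 3.141, 0.0]
wrist_force: [-0.2, 0.6, -0.8]
opening: 0.0349
finger_force: 45.2
```

Request:
move_arm(steps=[[[0.001,0,0,0,0,0],[0.002,0,0,0,0,0],[0.002,0,0,0,0,0]]])

```text
time_s: 16.32
eef_pos: [0.5761, 0.026, 0.0803]
ee_rot: [0.027, 3.141, -0.0]
wrist_force: [-0.0, 0.2, -1.1]
opening: 0.035
finger_force: 45.2
```

Request:
move_arm(steps=[[[0.001,0,0,0,0,0],[0.001,0,0,0,0,0],[0.001,0,0,0,0,0]]])

```text
time_s: 16.7
eef_pos: [0.577, 0.026, 0.0802]
ee_rot: [-0.027, -3.141, -0.0]
wrist_force: [0.5, -0.7, -2.1]
opening: 0.0349
finger_force: 45.2
```

Request:
move_arm(steps=[[[0.001,0,0,0,0,0],[0.001,0,0,0,0,0],[0.001,0,0,0,0,0]]])

```text
time_s: 17.08
eef_pos: [0.5778, 0.026, 0.0801]
ee_rot: [-0.027, -3.141, -0.0]
wrist_force: [-0.4, 0.6, -1.7]
opening: 0.0354
finger_force: 45.2
```

Request:
move_arm(steps=[[[0.001,0,0,0,0,0],[0.001,0,0,0,0,0],[0.001,0,0,0,0,0]]])

```text
time_s: 17.45
eef_pos: [0.5783, 0.0261, 0.0799]
ee_rot: [-0.027, -3.14, -0.0]
wrist_force: [-2.9, -0.3, -1.1]
opening: 0.0347
finger_force: 45.2
```

Request:
move_arm(steps=[[[-0.001,0,0,0,0,0],[-0.002,0,0,0,0,0],[-0.002,0,0,0,0,0],[-0.002,0,0,0,0,0]]])

```text
time_s: 17.95
eef_pos: [0.5774, 0.026, 0.0805]
ee_rot: [0.027, 3.141, 0.0]
wrist_force: [-0.3, -0.1, -2.0]
opening: 0.0347
finger_force: 45.2
```

```bash
python3 - <<'E'
from h import *
from scipy.optimize import least_squares
np.set_printoptions(precision=4,suppress=True)
s=robot.read_state();print(s['time_s'],s['eef_pos'],s['wrist_force'],s['moment'])
for n in('scene','side','wrist'):
    im=robot.read_camera(n); cv2.imwrite(f'pics/{n}9.png',im[:,:,::-1])
c=[cv2.imread(f'pics/{n}9.png') for n in('wrist','side')]
cv2.imwrite('pics/c9.png',np.vstack([cv2.resize(c[0][150:350,190:450],(720,554))[:330],cv2.resize(c[1][190:250,240:370],(540,249),interpolation=cv2.INTER_CUBIC).copy() if 0 else cv2.copyMakeBorder(cv2.resize(c[1][190:250,240:370],(540,249),interpolation=cv2.INTER_CUBIC),0,0,0,180,0)]))
B=cam('wrist',dict(eef_pos=[0.5137,.0246,.1487],ee_rot=[0.0343,3.1407,-.0007]))
J=np.array([[-35,-18,24],[-35,18,24],[-35,18,0],[-35,-18,0]])/1e3
Q=np.array([[306,330],[497,330],[485,292],[320,292]])/2.5+[160,80]
def f(v): # origin x,y,z, pitch ; rest yaw -1.25
    Rm=R.from_euler('zy',[v[4],v[3]],degrees=True).as_matrix()
    return np.ravel([proj(B,Rm@j+v[:3])-p for j,p in zip(J,Q)])
r=least_squares(f,[.514,.025,.12,0,-1.25],x_scale=[.01,.01,.01,1,1]);print(r.x,r.fun, 'expected z',.1487-.0291)
v=r.x;print(R.from_euler('zy',[v[4],v[3]],degrees=True).as_matrix()@[.044,0,.019]+v[:3]-[0.5137,.0246,.1487])
E
```

```text
17.95 [0.5774 0.026  0.0805] [-0.2787 -0.0616 -2.0216] [0.0286 0.098  0.0311]
[ 0.5167  0.0247  0.1174 -0.7602 -1.2061] [ 0.0353  0.0007  0.342   0.0042 -0.4318 -0.0035 -0.0094 -0.0022] expected z 0.1196
[ 0.0467 -0.0008 -0.0118]
```

View pics/c9.png

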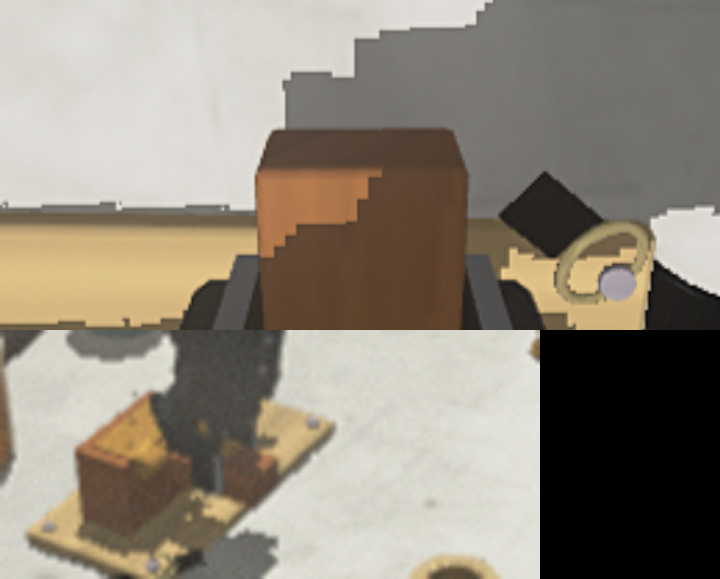

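```bash
python3 -c "
from cell import robot
print(robot.close_job())"
```

```text
the job is handed in; nothing more can be done
None
```

I handed the job in with the pin drawn out, the knob sprung back, and the single-knuckle flap held level in the gap, touching nothing by the wrist-force reading. I judged the fit by gentle contact with the jamb and the camera estimates, because the holes couldn't be seen directly at the end.

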